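# Stow a printed sleeve in the lidded parts box

### The arm

A 6-joint arm with a two-finger parallel gripper is mounted at the origin on the work surface. World frame = base frame: x ahead of the robot, y to its left, z up, the work surface at z = 0. Lengths are in m, angles in degrees, forces in N, time in s.
With the tool pointing down it reaches from about 0.375 to 0.75 m from the base axis. Payload 9 kg.
Tool frame: the origin (TCP) lies where the fingers leave the gripper's body, on its centre line; the fingertips stand 73 mm ahead of it and the grasp point (between the pads) lies 54 mm ahead of it (robot.tip_reach is the distance from the TCP to the fingertips, in m); z points along the fingers, y is the direction in which the jaws open and shut (so a half turn about z gives the same grasp; the last joint's range is limited). The gripper opens to 85 mm and grips with 20 to 120 N. Pads are 22 mm wide; open, the fingers measure 114 mm over their backs; the gripper's body (76 mm by 85 mm) begins 54 mm behind the grasp point. The pads swing forward as they close: fully open they stand 13 mm farther back than shut.
Start: joints at [-78.363, 5.964, 5.575, 89.605, 0, 77.527], TCP at [0.245, -0.548, 0.304] pointing down, gripper open.
Joint ranges: [-171.21, 171.21], [-48.23, 106.86], [-62.78, 66.21], [-105.2, 120.99], [-86.42, 89.51], [-180, 180]. Speed limits (degrees/s): [127.2, 127.2, 147.25, 180, 180, 180].

### API

Orientations are given as [roll, pitch, yaw] about the fixed x, y, z axes, in that order (R = Rz(yaw) Ry(pitch) Rx(roll)).
In Python, from plant import robot gives the robot as it stands. Calls block until the motion is done:
- robot.move_pose(position, orientation): joint-space move of the TCP to a pose.
- robot.line_to(position, vel=0.15, rotation=None, guard=None): straight line of the TCP; rotation=None keeps the orientation; vel is the mean speed in m/s. With guard (N) it stops when the force on the tool has changed by that much, and returns True; else False.
- robot.goto_joints(angles): joint-space move.
- robot.set_gripper(opening): finger opening in m; the grip force is fixed at half the most; returns when the fingers have stopped.
- robot.pause(seconds).
- robot.ik(position, orientation): joint angles nearest the present ones, or None.
- robot.observe(): the state.
- robot.grab_frame(name): name is "scene" or "top"; returns the picture (420x560x3 uint8, blue, green, red); there is no depth.
- robot.get_calibration(name): a dict with "vertical_fov" (degrees; the focal length in pixels is half the picture's height over the tangent of half this angle, whatever the lens; pixels are square), "cx", "cy" (the principal point, pixels), "rvec" (rotation vector, rad) and "tvec" (3), from world to camera coordinates, as OpenCV has them. Camera axes: x right, y down, z forward; pixel columns grow to the right and rows downward; lengths in m; the calibration is good to about 2 mm. A picture is of the moment at which its call begins. get_calibration takes no time and is no camera call.
A pose or a line that the arm cannot do raises robot.IKError and nothing moves.
- robot.job_done(): hands the job in, once; it reports no verdict.
The state is a dict: "time": time; "q": joint angles; "qvel": joint speeds; "joint_torque": joint torques, N m; "tool_pos": TCP position; "tcp_rot": TCP orientation; "ft_force": force on the tool from outside, world axes, zero at the start; "torque": the same for the moment, N m; "gripper_width": finger opening in m.
Only numpy, scipy, OpenCV 4.12 (cv2) and the standard library are available. Lean on these libraries where they do the work, as an engineer would, in place of code of your own. Each camera call takes 0.05 s, during which the arm holds its last target.

### The job

Raise the parts box's lid by its bar handle until the folding stay on its side goes just over centre and locks, so that the lid stands open on its own, and set the tall black printed sleeve down upright in the empty bay. Then push the stay's knee knob back through straight, which lifts the lid slightly, just far enough that the stay stays folded, and bring the lid down by its handle until it is fully shut. Feel for the ends of travel and force neither lid nor stay, do not drop the sleeve or let the lid fall shut, and leave the other parts where they are.

Things in the scene. Friction and masses are not known exactly. Their poses are not given: they have to be found in the camera images.
- box: White open-topped steel parts box bolted to the table, 200 mm deep (x), 300 mm wide (y), 90 mm high, walls 4 mm. Origin: centre of the underside; x points from its front (handle side, towards the robot) to its rear (hinge), y to the left seen from the front, z up. It stands turned by up to 0.3 rad.
- empty_bay (a point): A place for the sleeve clear of the raised lid, on the mat of the left bay (empty), 48 mm in front of the bay's middle, 5 mm above the table. A wall along the box's centre line makes two bays, each 144 mm wide and 192 mm deep: the left (y > 0) is empty, the right holds a gear and a bracket. Axes as the box.
- lid_hinge (a point): Middle of the lid's hinge axis along the box's rear upper edge (parallel to the box's y), 100 mm behind the box's centre, 94 mm above its underside. Axes as the box. The lid is a flat white sheet 6 mm thick, 204 mm deep, 304 mm wide, 0.65 to 0.85 kg.
- lid (a joint): Lid angle, rad: 0 shut (as it starts), growing as the front rises. With the stay straight the lid can go no further: at 1.22 to 1.42, depending on where the stay's foot happens to be screwed on (not told); locked, it rests about 0.02 lower. More than 15 N at the bar against that end, or down against the lock, strains the stay (the bar gives about 1 mm per 3 N). Let go unlocked, it falls.
- lid_bar (a point): Middle of the lid's handle: round steel bar 12 mm thick, parallel to the hinge, 116 mm free length between two flat arms, 244 mm from the hinge, 38 mm in front of the lid's edge, 97 mm above the table when shut. Fingers pointing down in front of and behind it can pinch it with the lid shut or open; it turns between the pads. Axes turn with the lid.
- stay_end (a point): Upper pin of the folding stay, on a plate at the lid's right side edge about 120 mm from the hinge, 160 mm right of the centre line. The stay, outside the box's right wall (y < 0), is two flat steel arms of 87 mm between pivots, joined at the knee, from here to a foot screwed to the box's side about 25 mm in front of the box's centre and 64 mm up. Axes turn with the lid.
- stay_knee (a joint): Knee angle, rad: about 0 folded (lid shut), 2.79 straight, 3.09 locked over centre at its stop (locked: above 2.95). A spring turns it to the lock against friction: it goes over as the lid, pulled up to the end of its travel, is eased back; pulled harder than 8 N there it stays straight. Folded to 2.45-2.0 friction holds it, lid still up; less folded it springs back, more and the lid falls.
- knee_knob (a point): Middle of the steel knob on the stay's knee, 16 mm thick, 36 mm long, sticking out to the box's -y with its middle 184 mm from the centre line. From the lock, a push of 5 to 8 N backwards and down (box +x and -z, about 35 degrees below level) folds the stay: after 26 to 46 mm of push (aim at 35) it stays folded by friction. It moves on a circle of 87 mm about the foot's pivot.
- stay_flex (a joint): How far the stay's foot is bent along the stay, m: 0 unloaded, positive drawn out (lid pulled up with the stay straight), negative pressed in (lid pressed down on the locked stay). About 0.1 mm for each newton at the bar; too small to read reliably, so feel the force instead. More than 1.6 mm either way strains it.
- sleeve: The part to stow: plain black printed tube, 40 mm outside diameter, 29 mm bore, 60 mm tall, about 45 g, standing upright on the table to the left of the box. Origin: centre of the underside, z along the tube.
- gear: Grey printed gear, 58 mm across, 16 mm thick, lying in the right bay; to be left alone. Origin: centre of the underside.
- bracket: White printed angle bracket, 50 x 34 x 47 mm, in the right bay; to be left alone. Origin: centre of the underside.
- collar: Grey printed collar, a low ring 62 mm across and 20 mm high, on the table left of the box, beyond the sleeve; to be left alone. Origin: centre of the underside.
- pulley: White printed pulley, 54 mm across, 26 mm high, on the table at the left; to be left alone. Origin: centre of the underside.
- scraper: Print scraper (spatula), 200 mm long, lying on the table at the right; to be left alone. Origin: under its middle.
- clevis: Grey printed clevis, 60 x 30 x 34 mm, on the table at the right; to be left alone. Origin: centre of the underside.
Things that resemble listed ones, but are neither listed nor needed, are in the scene too. Leave any blue look-alike of the sleeve alone.

How it is judged:
By the outcome, as a careful person would: the job done as asked, in the order asked, and still so for the second after the job is handed in, with the robot touching nothing.
It also fails if it takes over 72 s, if anything falls off the work surface, if the arm or the gripper's body presses on something with over 40 N, if the wrist force passes 120 N, or if a joint passes its speed limit or range.

## Working session

There is one attempt and no reset: what is moved stays moved. The work goes in short steps, each a Python script; the robot and the scene stay as the last script left them, time stands still between calls to the robot, and variables do not carry over. Pictures are saved under pics/ and viewed, and the job is handed in when it is done.

```bash
ls; mkdir -p pics; python3 - <<'E'
from plant import robot
import cv2
for n in("scene","top"):
    im=robot.grab_frame(n); cv2.imwrite(f"pics/{n}0.png",im); print(n,robot.get_calibration(n))
o=robot.observe(); print(o["time"],o["tcp_rot"],o["tool_pos"],o["gripper_width"],o["ft_force"])
E
```

```text
pics
scene {'vertical_fov': 52.52717815301392, 'cx': 273.8808168212877, 'cy': 203.36831183926313, 'rvec': array([ 1.77395584,  1.59267572, -0.76245008]), 'tvec': array([-0.07021173, -0.27459617,  1.63411356])}
top {'vertical_fov': 50.72129881425016, 'cx': 280.70763512423247, 'cy': 220.28341856854453, 'rvec': array([ 2.14728345, -2.11641869,  0.1805453 ]), 'tvec': array([-0.01425633,  0.55637683,  1.33216697])}
0.1 [-1.79931420e+02 -1.27584828e-02  2.41124688e+01] [ 0.24505941 -0.54743     0.30319673] 0.08518866012026056 [-0.46923453  0.89304488  0.0523188 ]
```

View pics/scene0.png

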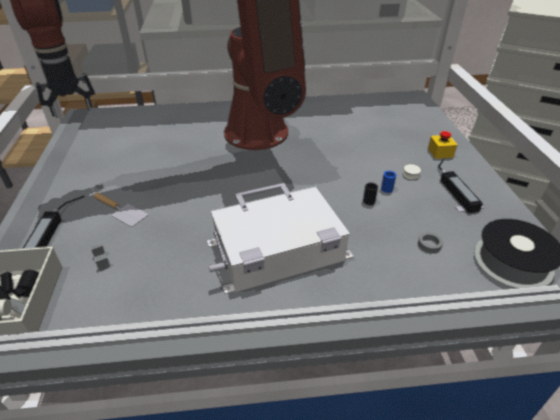

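View pics/top0.png

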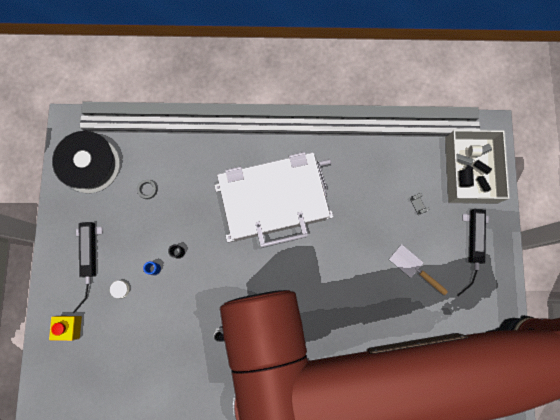

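```bash
cat > h.py <<'E'
import numpy as np, cv2
from plant import robot
def cam(n):
    c=robot.get_calibration(n); f=210/np.tan(np.radians(c["vertical_fov"]/2))
    K=np.array([[f,0,c["cx"]],[0,f,c["cy"]],[0,0,1]]); R=cv2.Rodrigues(np.array(c["rvec"]))[0]
    return K,R,np.array(c["tvec"])
def proj(n,P):
    K,R,t=cam(n); p=(K@(R@np.atleast_2d(P).T+t[:,None])).T; return p[:,:2]/p[:,2:]
def ray(n,uv):
    K,R,t=cam(n); return -R.T@t, R.T@np.linalg.inv(K)@np.array([uv[0],uv[1],1.])
def onplane(n,uv,z):
    o,d=ray(n,uv); return o+d*(z-o[2])/d[2]
def tri(uvs,uvt):
    o1,d1=ray("scene",uvs); o2,d2=ray("top",uvt); d1/=np.linalg.norm(d1); d2/=np.linalg.norm(d2)
    s=np.linalg.lstsq(np.c_[d1,-d2],o2-o1,rcond=None)[0]
    a,b=o1+s[0]*d1,o2+s[1]*d2; return (a+b)/2,np.linalg.norm(a-b)
E
python3 - <<'E'
from h import *
s=cv2.imread("pics/scene0.png");t=cv2.imread("pics/top0.png")
a=cv2.resize(t[140:260,200:350],None,fx=5,fy=5,interpolation=cv2.INTER_CUBIC);cv2.imwrite("pics/a.png",a)
b=cv2.resize(s[175:300,195:365],None,fx=4.5,fy=4.5,interpolation=cv2.INTER_CUBIC);cv2.imwrite("pics/b.png",b)
c=cv2.resize(t[225:345,100:250],None,fx=5,fy=5,interpolation=cv2.INTER_CUBIC);cv2.imwrite("pics/c.png",c)
c=cv2.resize(s[130:270,340:510],None,fx=4,fy=4,interpolation=cv2.INTER_CUBIC);cv2.imwrite("pics/d.png",c)
print(proj("top",[0,0,0]),proj("scene",[0,0,0]))
E
```

```text
[[275.9663519  405.31985129]] [[255.59509378 131.85335056]]
```

View pics/a.png

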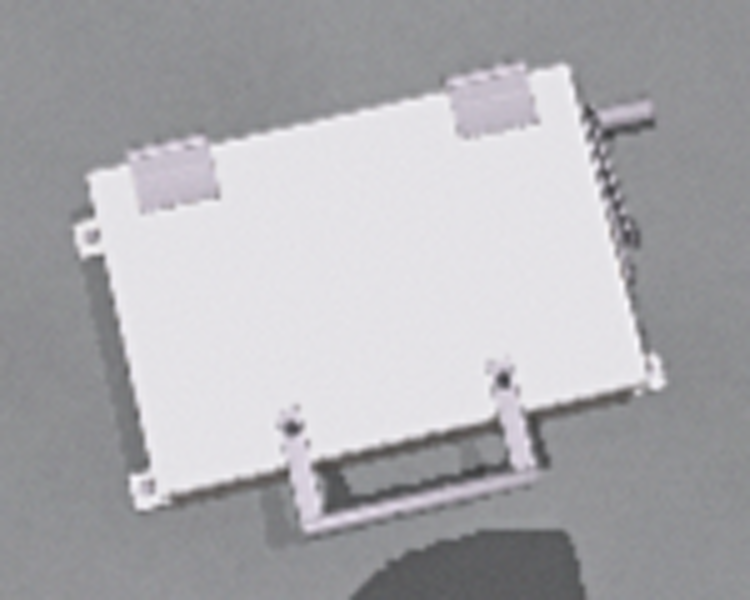

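View pics/b.png

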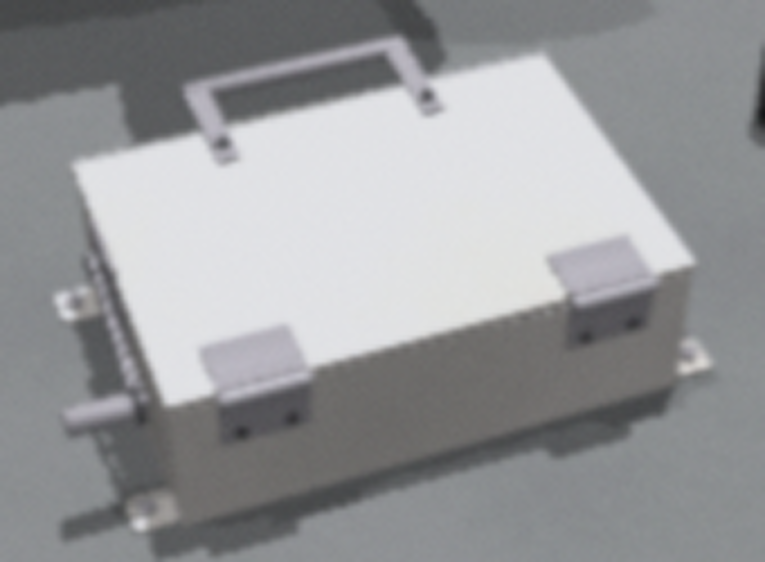

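View pics/c.png

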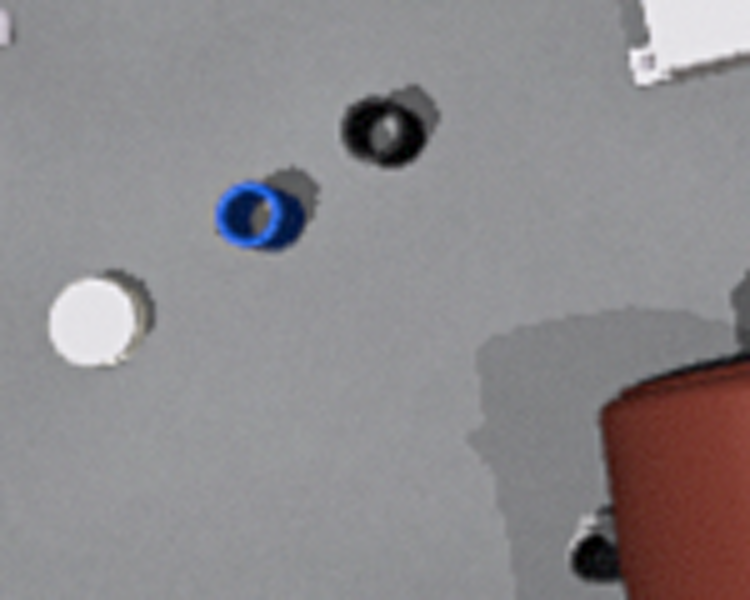

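View pics/d.png

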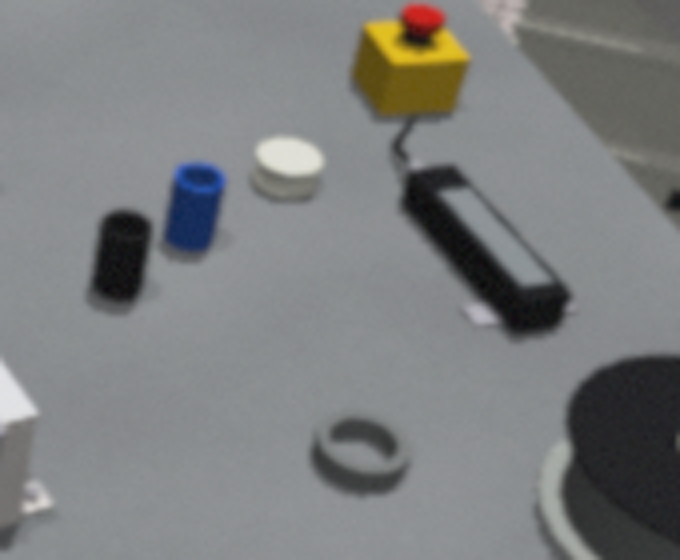

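```bash
python3 - <<'E'
from h import *
A=lambda x,y:(200+(x+.5)/5-.5,140+(y+.5)/5-.5)
B=lambda x,y:(195+(x+.5)/4.5-.5,175+(y+.5)/4.5-.5)
# box coords: name-> (bx,by,z)
M={'RL':(.1,.152,.097),'RR':(.1,-.152,.097),'FR':(-.104,-.152,.097),'FL':(-.104,.152,.097),'barR':(-.144,-.064,.097),'barL':(-.144,.064,.097)}
T={'RL':A(90,178),'RR':A(568,66),'FR':A(645,385),'FL':A(157,497),'barL':A(304,525),'barR':A(541,475)}
S={'RL':B(693,262),'RR':B(165,405),'FR':B(73,163),'FL':B(545,53),'barR':B(187,92),'barL':B(402,42)}
m=[];w=[]
for k in M:
    pt=onplane("top",T[k],M[k][2]);ps=onplane("scene",S[k],M[k][2]);X,e=tri(S[k],T[k])
    print(k,pt.round(4),ps.round(4),"tri",X.round(4),round(e,4))
def fit(obs):
    m=np.array([M[k][:2] for k in obs]);w=np.array([obs[k] for k in obs])
    mc,wc=m.mean(0),w.mean(0);H=(m-mc).T@(w-wc);th=np.arctan2(H[0,1]-H[1,0],H[0,0]+H[1,1])
    R=np.array([[np.cos(th),-np.sin(th)],[np.sin(th),np.cos(th)]]);t=wc-R@mc
    print("yaw",th,"origin",t,"res",((m@R.T+t-w)*1000).round(1).tolist());return th,t
ft=fit({k:onplane("top",T[k],M[k][2])[:2] for k in M})
fs=fit({k:onplane("scene",S[k],M[k][2])[:2] for k in M})
fb=fit({k:(onplane("scene",S[k],M[k][2])[:2]+onplane("top",T[k],M[k][2])[:2])/2 for k in M})
# knob ends
C=lambda x,y:(100+(x+.5)/5-.5,225+(y+.5)/5-.5); D=lambda x,y:(340+(x+.5)/4-.5,130+(y+.5)/4-.5)
X,e=tri(B(100,411),A(625,116));print("knob",X,e)
# sleeve
s=cv2.imread("pics/scene0.png");t=cv2.imread("pics/top0.png")
for n,im,r in(("top",t,(160,195,235,270)),("scene",s,(360,380,175,210))):
    sub=im[r[2]:r[3],r[0]:r[1]];mk=(sub.max(2)<60).astype(np.uint8)
    ys,xs=np.nonzero(mk);print(n,xs.min()+r[0],xs.max()+r[0],ys.min()+r[2],ys.max()+r[2],xs.mean()+r[0],ys.mean()+r[2])
print("base top",onplane("top",C(395,130),.0),"rim?",onplane("top",C(377,129),.06),"scene top",onplane("scene",D(125,222),.06))
E
```

```text
RL [0.6849 0.1884 0.097 ] [0.6906 0.1865 0.097 ] tri [0.6861 0.1886 0.0925] 0.001
RR [ 0.7604 -0.1034  0.097 ] [ 0.764  -0.1057  0.097 ] tri [ 0.7614 -0.1047  0.0941] 0.0023
FR [ 0.5613 -0.1501  0.097 ] [ 0.5668 -0.1546  0.097 ] tri [ 0.5621 -0.1528  0.0929] 0.0046
FL [0.4893 0.1409 0.097 ] [0.4935 0.1395 0.097 ] tri [0.4896 0.1408 0.094 ] 0.0009
barR [ 0.5058 -0.0878  0.097 ] [ 0.5071 -0.0856  0.097 ] tri [ 0.506  -0.0867  0.0962] 0.0022
barL [0.4738 0.053  0.097 ] [0.4717 0.0517 0.097 ] tri [0.4736 0.0522 0.0984] 0.0014
yaw 0.24587917119167255 origin [0.62711711 0.01885376] res [[2.2, 2.2], [0.7, -0.9], [1.9, -3.8], [-0.1, 0.1], [-2.8, 9.5], [-1.9, -7.1]]
yaw 0.24230498281861163 origin [0.63017139 0.01714471] res [[0.1, 2.2], [-0.2, -0.7], [-1.1, -0.8], [-0.7, 0.2], [-1.4, 6.1], [3.4, -7.0]]
yaw 0.2440859368870358 origin [0.6286444  0.01799896] res [[1.2, 2.2], [0.2, -0.8], [0.4, -2.3], [-0.4, 0.1], [-2.1, 7.8], [0.7, -7.0]]
knob [ 0.73786593 -0.14136768  0.06824735] 0.00022894705693819487
top 169 184 245 257 176.5658914728682 250.86046511627907
scene 363 376 183 204 369.8220338983051 193.73728813559322
base top [0.46200489 0.31771205 0.        ] rim? [0.45652146 0.31476431 0.06      ] scene top [0.45846484 0.31405504 0.06      ]
```

```bash
cat >> h.py <<'E'
TH=0.244; O=np.array([0.6287,0.0177]); 
def bw(bx,by,z):
    c,s=np.cos(TH),np.sin(TH); return np.array([O[0]+c*bx-s*by,O[1]+s*bx+c*by,z])
XB=np.array([np.cos(TH),np.sin(TH),0]); ZB=np.array([0,0,1.])
def bar(th,R=0.244): return bw(0.1-R*np.cos(th+.0123),0,.094+R*np.sin(th+.0123))
def obs():
    o=robot.observe(); return o["time"],np.array(o["tool_pos"]),np.array(o["ft_force"]),o["gripper_width"]
E
python3 - <<'E'
from h import *
D=np.degrees(TH); G=np.array([0,0,.054])
print(bar(0),bar(1.3))
for yaw in (D+90,D-90):
  for th in(0,.4,.8,1.2,1.42):
    q=robot.ik(bar(th)+G,[180,0,yaw]);print(yaw,th,None if q is None else np.round(q,0))
  
# blue
C=lambda x,y:(100+(x+.5)/5-.5,225+(y+.5)/5-.5)
print("blue rim",onplane("top",C(249,214),.06))
S=[0.4577,0.3145]
for yaw in range(-180,180,30):
  q=robot.ik([*S,.1],[180,0,yaw]); q2=robot.ik(bw(-.048,.074,.11),[180,0,yaw]);print(yaw,None if q is None else np.round(q,0),None if q2 is None else np.round(q2,0))
# push: direction (cos35 XB - sin35 Z)
from scipy.spatial.transform import Rotation as Ro
for el in(35,45,60,90):
  z=np.cos(np.radians(el))*XB-np.sin(np.radians(el))*ZB
  for sgn in (1,-1):
    for mode in (0,1):
      h=np.cross(ZB,XB)*sgn; y=h if mode==0 else np.cross(z,h); x=np.cross(y,z)
      e=Ro.from_matrix(np.c_[x,y,z]).as_euler("xyz",degrees=True)
      P=bw(.01,-.186,.15)-z*.08
      q=robot.ik(P,e);print(el,sgn,mode,e.round(0),None if q is None else np.round(q,0))
E
```

```text
[ 0.48898328 -0.01708393  0.09700112] [0.66521245 0.02679015 0.32989321]
103.98017020119208 0 [-17. -12. -28.  74.   0.  59.]
103.98017020119208 0.4 [-16. -10. -16.  84.   0.  60.]
103.98017020119208 0.8 [-13.  -0.   1.  92.   0.  63.]
103.98017020119208 1.2 [-10.  16.  24.  98.   0.  66.]
103.98017020119208 1.42 [ -8.  27.  40. 102.   0.  68.]
-76.01982979880792 0 [ -17.  -12.  -28.   74.    0. -121.]
-76.01982979880792 0.4 [ -16.  -10.  -16.   84.    0. -120.]
-76.01982979880792 0.8 [ -13.   -0.    1.   92.    0. -117.]
-76.01982979880792 1.2 [ -10.   16.   24.   98.    0. -114.]
-76.01982979880792 1.42 [  -8.   27.   40.  102.    0. -112.]
blue rim [0.40377262 0.38948823 0.06      ]
-180 [ 21.   2. -20.  68.   0.  21.] [ -5.   4. -17.  69.   0.  -5.]
-150 [ 21.   2. -20.  68.   0.  -9.] [ -5.   4. -17.  69.   0. -35.]
-120 [ 21.   2. -20.  68.   0. -39.] [ -5.   4. -17.  69.   0. -65.]
-90 [ 21.   2. -20.  68.   0. -69.] [ -5.   4. -17.  69.   0. -95.]
-60 [ 21.   2. -20.  68.   0. -99.] [  -5.    4.  -17.   69.    0. -125.]
-30 [  21.    2.  -20.   68.    0. -129.] [  -5.    4.  
[... 681 characters left out ...]
80.   45. -166.] [-39. -19. -37.  41.  34. -43.]
45 1 1 [135.   0. 104.] [-39. -19. -37.  41.  34.  47.]
45 -1 0 [180. -45.  14.] [-39. -19. -37.  41.  34. 137.]
45 -1 1 [-135.    0.  -76.] [ -39.  -19.  -37.   41.   34. -133.]
60 1 0 [-180.   30. -166.] [-34.  -7. -21.  55.  22. -43.]
60 1 1 [150.   0. 104.] [-34.  -7. -21.  55.  22.  47.]
60 -1 0 [180. -30.  14.] [-34.  -7. -21.  55.  22. 137.]
60 -1 1 [-150.    0.  -76.] [ -34.   -7.  -21.   55.   22. -133.]
90 1 0 [-180.    0. -166.] [-24.  24.  19.  85.   0. -38.]
90 1 1 [180.   0. 104.] [-24.  24.  19.  85.   0.  52.]
90 -1 0 [180.   0.  14.] [-24.  24.  19.  85.   0. 142.]
90 -1 1 [180.   0. -76.] [ -24.   24.   19.   85.    0. -128.]
```

```bash
python3 - <<'E'
from h import *
D=np.degrees(TH); Y=[180,0,D+90]; G=np.array([0,0,.054])
robot.set_gripper(.030); print(obs())
robot.move_pose(bar(0)+G+[0,0,.07],Y); print(obs())
hit=robot.line_to(bar(0)+G,vel=.1,guard=8); print(hit,obs())
cv2.imwrite("pics/t1.png",cv2.resize(robot.grab_frame("top")[140:260,200:350],None,fx=5,fy=5))
cv2.imwrite("pics/s1.png",cv2.resize(robot.grab_frame("scene")[155:300,195:365],None,fx=4,fy=4))
E
```

```text
(0.675, array([ 0.24510612, -0.54769132,  0.3039514 ]), array([-0.1321998 , -0.93183808,  0.01330442]), 0.029968491804916255)
(2.7917, array([ 0.48916586, -0.0178159 ,  0.2211645 ]), array([0.46518902, 0.22382449, 0.34302476]), 0.030080911034591245)
False (3.6417, array([ 0.4893139 , -0.01720563,  0.15159162]), array([0.75549067, 0.29354143, 0.31074371]), 0.030218145592580025)
```

View pics/s1.png

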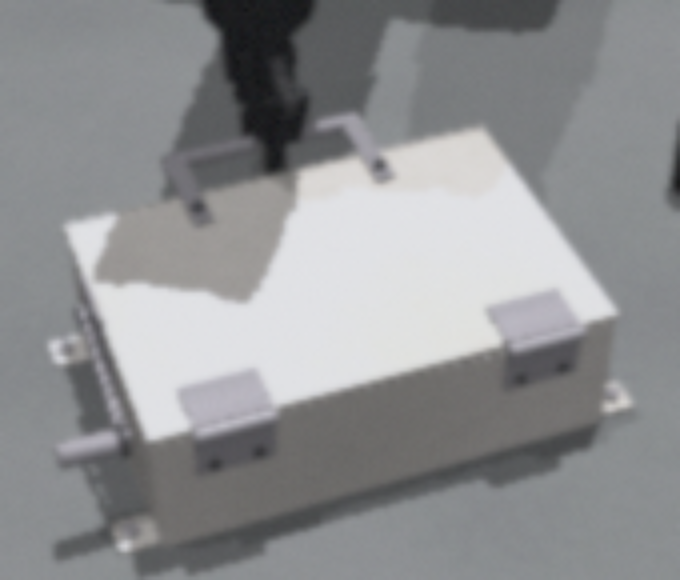

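The fingers straddle the bar's middle (crop (275,150), scene about (263,192)), clear of the lid edge. Next I close on it and start lifting.

```bash
python3 - <<'E'
from h import *
G=np.array([0,0,.054])
f0=obs()[2]
robot.set_gripper(0.0); t,p,f,w=obs(); print(t,p,f,w)
for th in (.02,.05,.1,.2,.3):
    hit=robot.line_to(bar(th)+G,vel=.08,guard=15)
    t,p,f,w=obs(); rad=XB*-np.cos(th)+ZB*np.sin(th); tan=XB*np.sin(th)+ZB*np.cos(th)
    print(th,hit,round(t,2),((p-bar(th)-G)*1000).round(1),"F",f.round(1),"rad",round(f@rad,1),"tan",round(f@tan,1),round(w,4))
    if hit: break
E
```

```text
4.0583 [ 0.48849924 -0.01736813  0.15176082] [-7.26341573 -1.62144644  7.22040194] 0.009805340141216168
0.02 False 4.31 [-0.6 -0.3  0. ] F [-3.3 -3.2 -2.8] rad 3.9 tan -2.9 0.0103
0.05 False 4.56 [-0.6 -0.3  0.1] F [-4.5 -3.6 -3.9] rad 5.0 tan -4.1 0.0102
0.1 False 4.86 [-0.6 -0.3  0.3] F [-4.8 -5.  -2.2] rad 5.7 tan -2.8 0.0101
0.2 False 5.32 [-0.8 -0.3  0.3] F [-7.  -4.4 -1.9] rad 7.3 tan -3.4 0.0097
0.3 False 5.78 [-1.1 -0.3  0.2] F [-8.7 -5.7 -0.2] rad 9.3 tan -3.1 0.0101
```

```bash
cat >> h.py <<'E'
def vecs(th): return XB*-np.cos(th)+ZB*np.sin(th), XB*np.sin(th)+ZB*np.cos(th)
G=np.array([0,0,.054])
E
python3 - <<'E'
from h import *
off=0.001*vecs(.3)[0]
for th in np.arange(.4,1.16,.1):
    hit=robot.line_to(bar(th)+G+off,vel=.09,guard=15)
    t,p,f,w=obs(); rad,tan=vecs(th)
    print(round(th,2),hit,round(t,2),((p-bar(th)-G)*1000).round(1),"F",f.round(1),"rad",round(f@rad,1),"tan",round(f@tan,1),round(w,4))
    if hit: break
    off=off+rad*np.clip((f@rad)/9000*.7,-.001,.001)
print(off.tolist())
E
```

```text
0.4 False 6.19 [-1.5 -0.4  0.6] F [-5.8 -3.8 -1.7] rad 5.4 tan -4.1 0.0102
0.5 False 6.61 [-1.8 -0.5  1.2] F [-7.9 -3.7  1.3] rad 8.1 tan -3.0 0.0094
0.6 False 7.03 [-2.3 -0.6  1.4] F [-7.8 -3.3  2.7] rad 8.4 tan -2.5 0.0096
0.7 False 7.44 [-2.9 -0.7  1.6] F [-7.9 -3.3  4.1] rad 9.1 tan -2.3 0.0096
0.8 False 7.86 [-3.3 -0.7  2.6] F [-8.7 -3.3  7.1] rad 11.5 tan -1.7 0.0096
0.9 False 8.28 [-3.8 -0.8  3.3] F [-7.7 -0.8  6. ] rad 9.5 tan -2.3 0.0097
1.0 False 8.69 [-4.2 -0.8  3.9] F [-7.8 -2.4  7.2] rad 10.5 tan -2.9 0.0101
1.1 False 9.11 [-4.5 -0.8  4.6] F [-6.3 -1.   7.2] rad 9.3 tan -2.4 0.0097
[-0.00468421115484937, -0.001166183197298386, 0.0041372191236993434]
```

```bash
python3 - <<'E'
from h import *
rad,tan=vecs(1.1)
for i in range(2):
    t,p,f,w=obs(); robot.line_to(p+rad*.0015,vel=.02,guard=8)
    t,p,f,w=obs(); print(round(t,2),((p-bar(1.1)-G)*1000).round(1),"rad",round(f@rad,1),"tan",round(f@tan,1))
cv2.imwrite("pics/t2.png",cv2.resize(robot.grab_frame("top")[120:270,180:380],None,fx=4,fy=4))
cv2.imwrite("pics/s2.png",cv2.resize(robot.grab_frame("scene")[80:300,175:385],None,fx=2.7,fy=2.7))
E
```

```text
9.32 [-4.9 -0.9  4.9] rad 3.8 tan -0.4
9.53 [-5.1 -1.   4.7] rad 3.3 tan 0.3
```

View pics/t2.png

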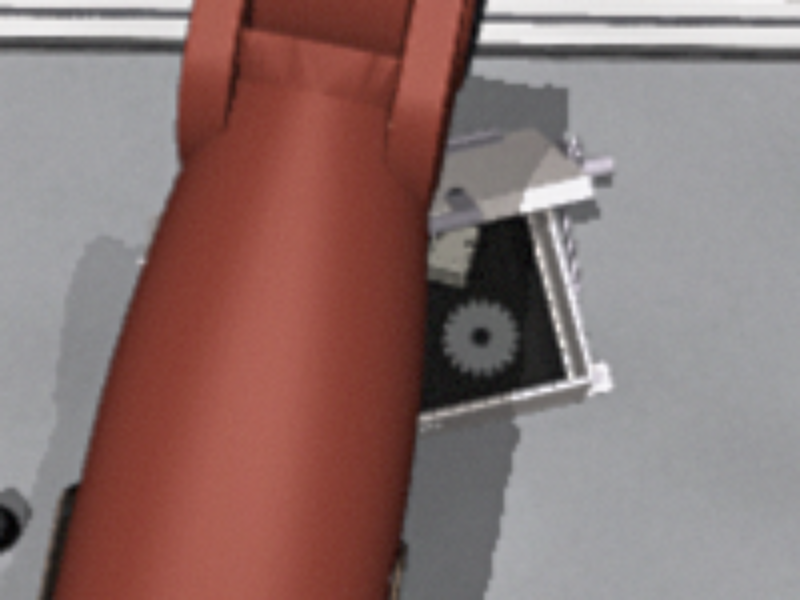

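View pics/s2.png

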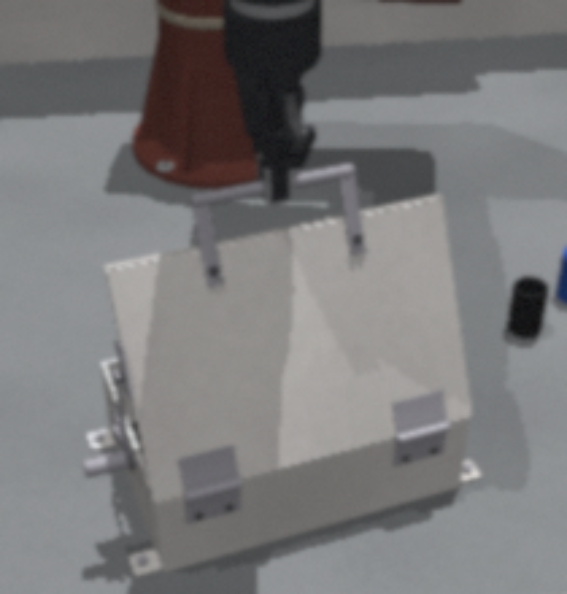

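```bash
python3 - <<'E'
from h import *
off=obs()[1]-bar(1.1)-G
off[:2]=(off[:2]@XB[:2])*XB[:2]
def st(th,hit):
    t,p,f,w=obs(); rad,tan=vecs(th)
    print(round(th,3),hit,round(t,2),((p-bar(th)-G)*1000).round(1),"F",f.round(1),"rad",round(f@rad,1),"tan",round(f@tan,1),round(w,4)); return p,f,f@rad,f@tan
th=1.1
while th<1.45:
    th+=.02
    hit=robot.line_to(bar(th)+G+off,vel=.04,guard=4)
    p,f,fr,ft=st(th,hit)
    if hit or ft<-6: break
    off=off+vecs(th)[0]*np.clip(fr/9000*.7,-.0007,.0007)
print(off.tolist())
E
```

```text
1.12 False 9.9 [-5.1 -1.1  4.8] F [-4.1  0.3  4.4] rad 5.6 tan -1.6 0.0096
1.14 False 10.18 [-5.3 -1.1  4.9] F [-2.7  1.5  1.7] rad 2.4 tan -1.3 0.0097
1.16 False 10.45 [-5.3 -1.1  5. ] F [-2.9  2.4  0.9] rad 1.7 tan -1.7 0.0096
1.18 False 10.72 [-5.4 -1.1  5.1] F [-3.   3.2 -1.1] rad -0.2 tan -2.3 0.0096
1.2 False 11.0 [-5.5 -1.1  5.2] F [-2.5  3.9 -0.8] rad -0.2 tan -1.7 0.0095
1.22 True 11.21 [-5.9 -1.3  5.5] F [-2.3 -1.7  5.4] rad 6.0 tan -0.6 0.0097
[-0.005419735477016161, -0.0013492996447341938, 0.005318503111940442]
```

```bash
python3 - <<'E'
from h import *
off=np.array([-0.0054197, -0.001349, 0.0053185])
def st(th,hit):
    t,p,f,w=obs(); rad,tan=vecs(th)
    print(round(th,3),hit,round(t,2),((p-bar(th)-G)*1000).round(1),"F",f.round(1),"rad",round(f@rad,1),"tan",round(f@tan,1),round(w,4)); return p,f,f@rad,f@tan
th=1.215
while th<1.45:
    th+=.012
    hit=robot.line_to(bar(th)+G+off,vel=.03,guard=5)
    p,f,fr,ft=st(th,hit)
    if ft<-5.5: break
    off=off+vecs(th)[0]*np.clip(fr/9000*.7,-.0007,.0007)
print(off.tolist(),th)
E
```

```text
1.227 False 11.46 [-5.5 -1.3  5.6] F [-4.6  3.   5.8] rad 6.7 tan -1.5 0.0096
1.239 False 11.71 [-5.5 -1.3  5.7] F [-2.7  0.7  2.6] rad 3.3 tan -1.4 0.0095
1.251 False 11.96 [-5.6 -1.3  5.8] F [-2.1  2.2 -0.2] rad 0.3 tan -1.5 0.0094
1.263 False 12.21 [-5.6 -1.3  5.9] F [-2.2  2.6 -0.8] rad -0.3 tan -1.6 0.0096
1.275 False 12.46 [-5.6 -1.3  5.9] F [-2.8  3.4 -1. ] rad -0.4 tan -2.2 0.0097
1.287 False 12.71 [-5.6 -1.3  6. ] F [-3.8  3.3  0.3] rad 1.0 tan -2.7 0.0095
1.299 False 12.96 [-5.4 -1.2  6.6] F [-3.   4.1  1.5] rad 2.0 tan -1.4 0.0098
1.311 False 13.21 [-5.6 -1.2  6.6] F [-3.   4.5  2. ] rad 2.4 tan -1.3 0.0094
1.323 False 13.46 [-5.7 -1.2  6.7] F [-2.6  4.6  1.5] rad 1.8 tan -1.0 0.0097
1.335 False 13.71 [-5.8 -1.2  6.7] F [-2.8  3.5  0.7] rad 1.1 tan -1.7 0.0094
1.347 False 13.96 [-5.8 -1.2  6.8] F [-3.1  4.5  1.1] rad 1.5 tan -1.7 0.0094
1.359 False 14.21 [-5.9 -1.2  6.8] F [-3.3  4.5  0.5] rad 1.0 tan -2.0 0.0095
1.371 False 14.46 [-6.  -1.3  6.9] F [-4.4  4.2  2.3] rad 2.9 tan -2.7 0.0096
1.383 False 14.71 [-5.7 -1.3  7.4] F [-2.4  4.1  3.2] rad 3.4 tan -0.7 0.0094
1.395 False 14.96 [-5.8 -1.3  7.5] F [-2.7  4.8  2.3] rad 2.5 tan -1.0 0.0094
1.407 False 15.21 [-5.8 -1.3  7.6] F [-3.   4.3  2.1] rad 2.4 tan -1.5 0.0097
1.419 False 15.46 [-5.9 -1.3  7.6] F [-3.   5.   1.1] rad 1.4 tan -1.5 0.0096
1.431 False 15.71 [-6.3 -1.4  7.6] F [-5.7  3.9  0.7] rad 1.3 tan -4.4 0.0094
1.443 False 15.96 [-6.9 -1.5  7.6] F [-9.   2.5  2.1] rad 3.1 tan -7.8 0.0093
[-0.006044989661586695, -0.0015046723795493042, 0.007890539589010906] 1.4430000000000003
```

```bash
python3 - <<'E'
from h import *
off=np.array([-0.006045,-0.0015047,0.0078905-.0003])
def st(th,hit):
    t,p,f,w=obs(); rad,tan=vecs(th)
    print(round(th,4),hit,round(t,2),((p-bar(th)-G)*1000).round(1),"F",f.round(1),"rad",round(f@rad,1),"tan",round(f@tan,1),round(w,4)); return p,f,f@rad,f@tan
th=1.443
cv2.imwrite("pics/s3.png",cv2.resize(robot.grab_frame("scene")[80:300,175:385],None,fx=2.7,fy=2.7))
while th>1.415:
    th-=.004
    hit=robot.line_to(bar(th)+G+off,vel=.015,guard=6)
    if th<1.437: robot.pause(.1)
    p,f,fr,ft=st(th,hit)
    if ft>2.5: break
print(off.tolist(),th)
cv2.imwrite("pics/s4.png",cv2.resize(robot.grab_frame("scene")[80:300,175:385],None,fx=2.7,fy=2.7))
E
```

```text
1.439 False 16.26 [-6.9 -1.5  7.6] F [-7.8  2.4  2.2] rad 3.1 tan -6.7 0.0095
1.435 False 16.61 [-6.6 -1.5  7.6] F [-6.9  3.3  1.7] rad 2.5 tan -5.6 0.0097
1.431 False 16.96 [-6.4 -1.4  7.6] F [-4.1  3.6  2. ] rad 2.4 tan -2.9 0.0096
1.427 False 17.31 [-6.3 -1.4  7.6] F [-5.   3.8  1.8] rad 2.4 tan -3.6 0.0098
1.423 False 17.66 [-6.2 -1.4  7.6] F [-3.9  4.8  1.9] rad 2.2 tan -2.4 0.0096
1.419 False 18.01 [-6.2 -1.4  7.6] F [-3.1  4.3  2. ] rad 2.2 tan -1.6 0.0094
1.415 False 18.36 [-6.1 -1.4  7.5] F [-2.9  3.8  1.1] rad 1.4 tan -1.7 0.0093
[-0.006045, -0.0015047, 0.0075905] 1.415
```

View pics/s3.png

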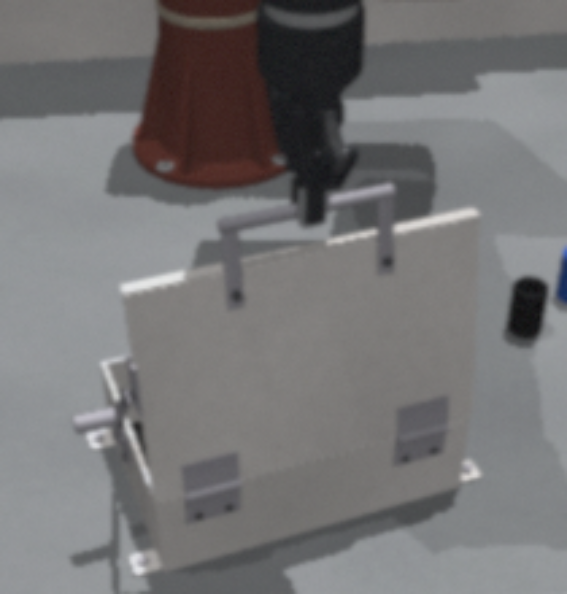

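View pics/s4.png

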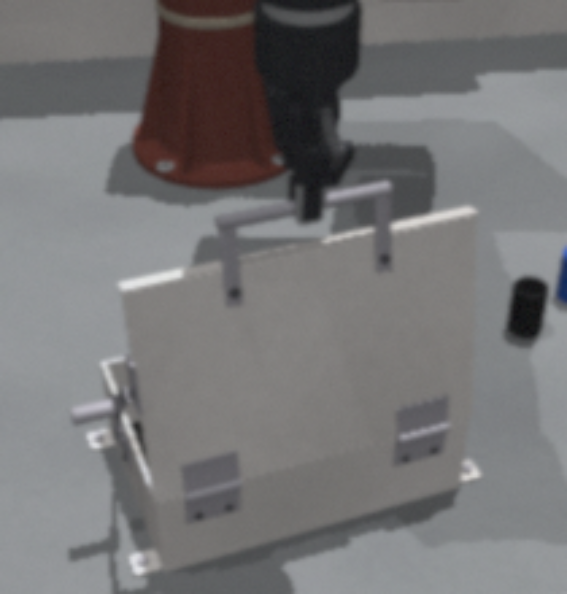

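```bash
python3 - <<'E'
from h import *
off=np.array([-0.006045,-0.0015047,0.0075905])
def st(th,hit):
    t,p,f,w=obs(); rad,tan=vecs(th)
    print(round(th,4),hit,round(t,2),((p-bar(th)-G)*1000).round(1),"F",f.round(1),"rad",round(f@rad,1),"tan",round(f@tan,1),round(w,4)); return p,f,f@rad,f@tan
th=1.415
while th>1.39:
    th-=.004
    hit=robot.line_to(bar(th)+G+off,vel=.02,guard=5)
    p,f,fr,ft=st(th,hit)
    if ft>2: break
print(off.tolist(),th)
cv2.imwrite("pics/s5.png",cv2.resize(robot.grab_frame("scene")[180:300,195:295],None,fx=6,fy=5))
E
```

```text
1.411 False 18.66 [-6.1 -1.4  7.5] F [-3.7  3.1  1.3] rad 1.7 tan -2.6 0.0094
1.407 False 18.91 [-6.1 -1.4  7.5] F [-3.3  4.1  0.8] rad 1.1 tan -2.0 0.0093
1.403 False 19.16 [-6.1 -1.3  7.5] F [-3.4  5.   0.4] rad 0.7 tan -2.0 0.0098
1.399 False 19.41 [-5.9 -1.3  7.5] F [-1.3  5.  -0.1] rad -0.1 tan -0.1 0.0096
1.395 False 19.66 [-5.7 -1.3  7.5] F [0.  5.5 0.2] rad -0.0 tan 1.4 0.0093
1.391 False 19.91 [-5.4 -1.2  7.6] F [1.9 5.1 0.8] rad 0.2 tan 3.2 0.0095
[-0.006045, -0.0015047, 0.0075905] 1.391
```

View pics/s5.png

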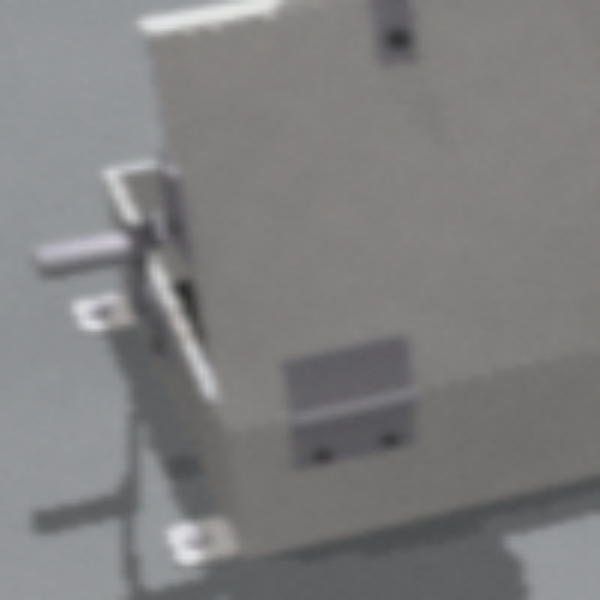

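Load comes off at about 0.02 rad below the end of travel, so the stay is locked: the knob at crop (80,252) has moved over. I release gently and check that the lid stays up.

```bash
python3 - <<'E'
from h import *
off=np.array([-0.006045,-0.0015047,0.0075905]); D=np.degrees(TH)
robot.line_to(bar(1.397)+G+off,vel=.03); t,p,f,w=obs(); print(t,p,f)
np.save("lock_p.npy",p)
print("ik",robot.ik(p+[0,0,.05],[180,0,D+90]))
robot.set_gripper(.034); print(obs())
hit=robot.line_to(p+[0,0,.045],vel=.1,guard=8); print(hit,obs())
E
```

```text
20.2083 [0.68197733 0.03112673 0.39637955] [-0.90473638  5.24943109 -0.18026285]
ik [ -8.33005749  29.56545     49.02176704 109.45631704   0.
  67.68977231]
(20.5667, array([0.68179051, 0.03050383, 0.39647087]), array([-0.50277997, -0.63858131, -0.51913078]), 0.034226465788123425)
False (21.1667, array([0.6821791 , 0.03105415, 0.44086038]), array([ 0.74357256, -0.81261196, -0.19720939]), 0.034104398435007684)
```

```bash
python3 - <<'E'
from h import *
D=np.degrees(TH); S=np.array([.4577,.3145])
robot.move_pose(bw(-.10,.03,.40),[180,0,115])
cv2.imwrite("pics/s6.png",cv2.resize(robot.grab_frame("scene")[80:300,175:455],None,fx=2.7,fy=2.7))
cv2.imwrite("pics/t6.png",cv2.resize(robot.grab_frame("top")[110:290,110:380],None,fx=2.9,fy=2.9))
print(obs()[0])
E
```

```text
22.1583
```

View pics/s6.png

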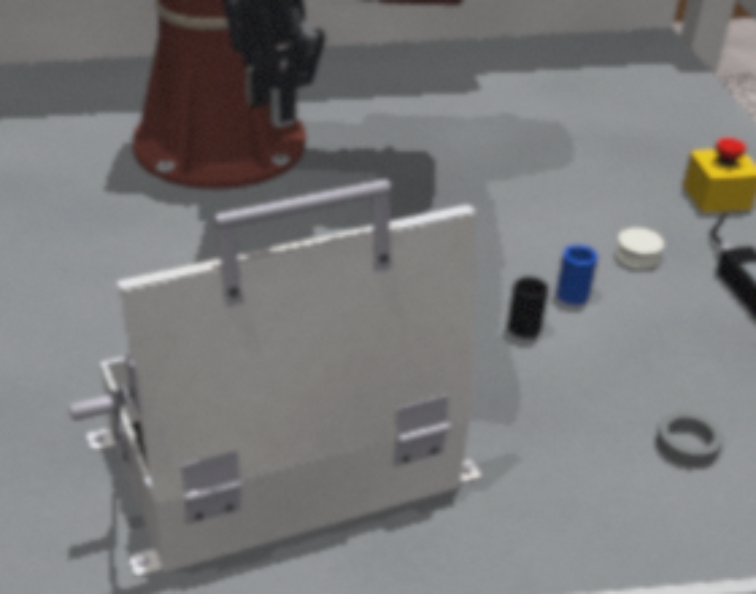

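View pics/t6.png

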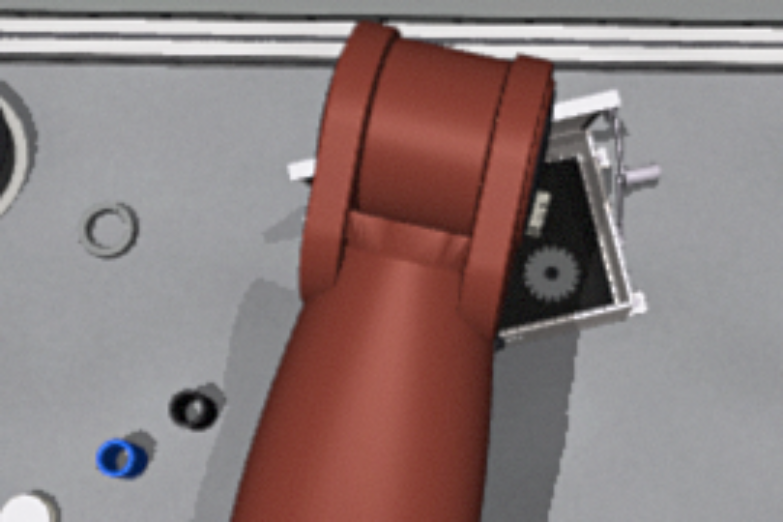

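The lid stands open on its own, with the knob at scene ≈(209,230) and top ≈(332,170). Now the black sleeve, at scene ≈(371,193) and top ≈(177,251). The blue look-alike beside it is at scene (388,182) and top (152,268), so I orient the jaws across the line joining the two.

```bash
python3 - <<'E'
from h import *
S=np.array([.4577,.3145]); Y=[180,0,125.6]
robot.move_pose([*S,.20],Y)
robot.set_gripper(.062)
hit=robot.line_to([*S,.100],vel=.12,guard=6); t,p,f,w=obs(); print(hit,t,p,f,w)
robot.set_gripper(0); t,p,f,w=obs(); print(t,p,f,w)
robot.line_to([*S,.125],vel=.1); t,p,f,w=obs(); print(t,p,f,w)
cv2.imwrite("pics/s7.png",cv2.resize(robot.grab_frame("scene")[120:270,330:450],None,fx=4,fy=4))
E
```

```text
False 24.875 [0.45820151 0.31469891 0.10086526] [ 0.18167994 -0.33748623 -0.56224812] 0.06186810737651955
25.2083 [0.45839369 0.31479423 0.10132392] [-1.04226992  0.34475279  5.94024955] 0.03919673706881076
25.6083 [0.45811621 0.31464736 0.12550785] [ 0.66824538  0.74665133 -1.45951437] 0.038859872119661736
```

View pics/s7.png

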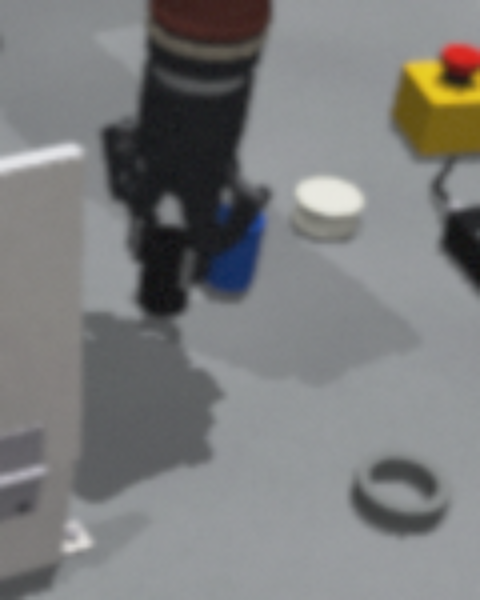

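```bash
python3 - <<'E'
from h import *
D=np.degrees(TH); B=bw(-.048,.074,0); print(B)
robot.line_to([.4577,.3145,.24],vel=.25)
robot.move_pose(B+[0,0,.24],[180,0,D-180])
robot.line_to(B+[0,0,.125],vel=.15)
hit=robot.line_to(B+[0,0,.098],vel=.03,guard=3); t,p,f,w=obs(); print(hit,t,p,f,w)
cv2.imwrite("pics/t8.png",cv2.resize(robot.grab_frame("top")[120:270,180:380],None,fx=4,fy=4))
E
```

```text
[0.56424442 0.07791194 0.        ]
True 29.3083 [0.56423866 0.07791116 0.10534977] [-0.57635179  0.28919187  5.67369283] 0.03894734400691671
```

View pics/t8.png

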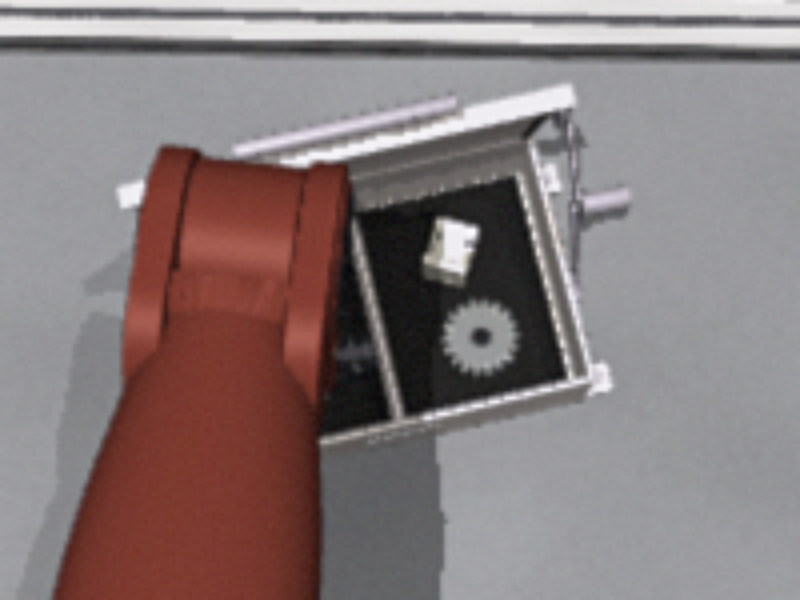

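```bash
python3 - <<'E'
from h import *
B=bw(-.048,.074,0)
robot.set_gripper(.062); print(obs())
robot.line_to(B+[0,0,.20],vel=.15)
# knob triangulation
tp=lambda x,y:(180+(x+.5)/4-.5,120+(y+.5)/4-.5); sc=lambda x,y:(175+(x+.5)/2.7-.5,80+(y+.5)/2.7-.5)
for s,t in ((sc(93,406),tp(607,202)),(sc(73,409),tp(631,197))):
    X,e=tri(s,t); d=X[:2]-O; c,sn=np.cos(TH),np.sin(TH)
    print("knob",X.round(4),round(e,4),"box",(c*d[0]+sn*d[1]).round(4),(-sn*d[0]+c*d[1]).round(4))
# geometric prediction
for the in (1.38,1.40,1.42):
  pin=np.array([.1-.12*np.cos(the),.094+.12*np.sin(the)])
  for fx in(-.02,-.025,-.03):
    f=np.array([fx,.064]); dd=pin-f; L=np.hypot(*dd); u=dd/L; h=np.sqrt(max(0,.087**2-L*L/4)); n=np.array([-u[1],u[0]])
    print(the,fx,L.round(4),((pin+f)/2+h*n).round(4))
E
```

```text
(29.7083, array([0.56359686, 0.07794971, 0.10450055]), array([0.34996463, 1.34292192, 0.43245651]), 0.06218724959413582)
knob [ 0.6923 -0.1531  0.1439] 0.0014 box 0.0204 -0.181
knob [ 0.6958 -0.1703  0.1455] 0.0019 box 0.0197 -0.1987
1.38 -0.02 0.1769 [0.0286 0.1379]
1.38 -0.025 0.1797 [0.0261 0.1379]
1.38 -0.03 0.1826 [0.0236 0.1379]
1.4 -0.02 0.1786 [0.0298 0.1381]
1.4 -0.025 0.1814 [0.0273 0.1381]
1.4 -0.03 0.1844 [0.0248 0.1381]
1.42 -0.02 0.1803 [0.031  0.1383]
1.42 -0.025 0.1831 [0.0285 0.1383]
1.42 -0.03 0.1861 [0.026  0.1383]
```

```bash
cat >> h.py <<'E'
from scipy.spatial.transform import Rotation as Ro
FOOT=np.array([-.0126,.064]); A0=np.radians(67.7)
def knob(s): # s: arc pushed, m
    a=A0-s/.087; return bw(FOOT[0]+.087*np.cos(a),-.188,FOOT[1]+.087*np.sin(a))
def tool(el):
    e=np.radians(el); z=np.cos(e)*XB-np.sin(e)*ZB; y=np.cross(z,np.cross(ZB,XB)); x=np.cross(y,z)
    return z,Ro.from_matrix(np.c_[x,y,z]).as_euler("xyz",degrees=True)
E
python3 - <<'E'
from h import *
d,E_=tool(36); print(robot.tip_reach,E_)
tip=robot.tip_reach+.008
pre=knob(0)-d*(tip+.03); up=pre-d*.05+[0,0,.06]
for s in (0,.02,.035,.045): print(s,robot.ik(knob(s)-d*tip,E_).round(0))
cv2.imwrite("pics/t9.png",cv2.resize(robot.grab_frame("top")[120:270,180:380],None,fx=4,fy=4))
robot.move_pose(bw(-.14,-.02,.30),[180,0,np.degrees(TH)-180]); robot.set_gripper(0)
robot.move_pose(up,E_); robot.line_to(pre,vel=.15); print(obs())
cv2.imwrite("pics/t10.png",cv2.resize(robot.grab_frame("top")[120:270,180:380],None,fx=4,fy=4))
cv2.imwrite("pics/s10.png",cv2.resize(robot.grab_frame("scene")[130:290,165:375],None,fx=3.6,fy=3.6))
E
```

```text
0.0726 [1.26000000e+02 1.27222187e-14 1.03980170e+02]
0 [-41. -22. -45.  29.  42.  50.]
0.02 [-39. -19. -44.  26.  41.  52.]
0.035 [-38. -16. -43.  23.  40.  53.]
0.045 [-38. -15. -43.  22.  40.  53.]
(33.8417, array([ 0.60740225, -0.1813772 ,  0.2104574 ]), array([ 0.51203826, -0.00519924,  0.78511396]), 0.0003054460205561762)
```

View pics/t10.png

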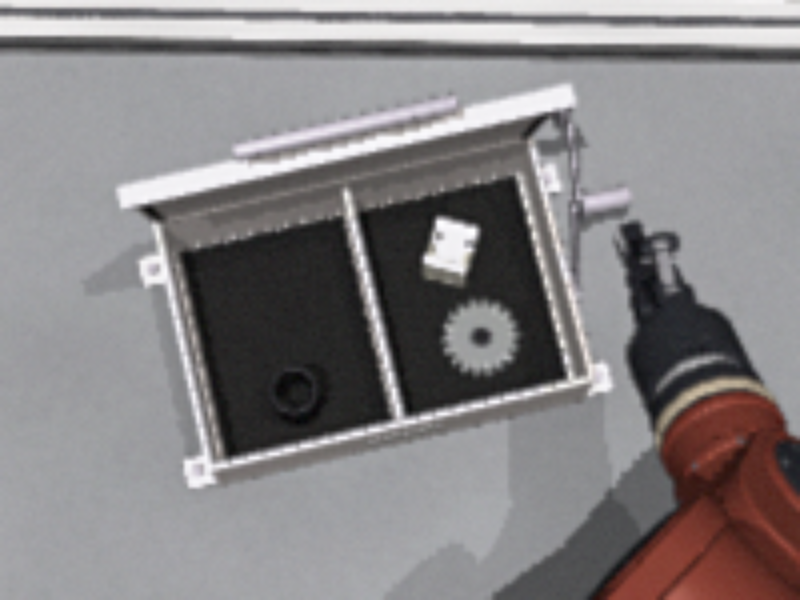

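View pics/s10.png

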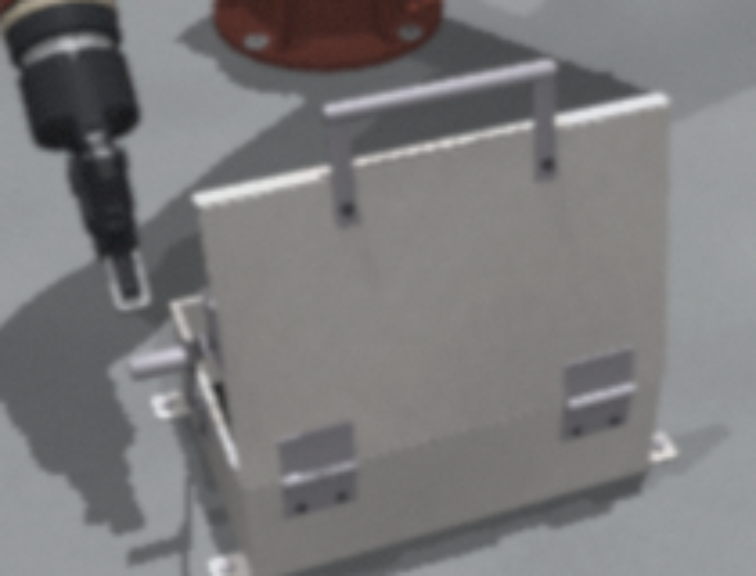

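```bash
python3 - <<'E'
from h import *
def tb(X): d=X[:2]-O; c,s=np.cos(TH),np.sin(TH); return np.array([c*d[0]+s*d[1],-s*d[0]+c*d[1],X[2]]).round(4)
tp=lambda x,y:(180+(x+.5)/4-.5,120+(y+.5)/4-.5); sc=lambda x,y:(165+(x+.5)/3.6-.5,130+(y+.5)/3.6-.5)
d,E_=tool(36); t,p,f,w=obs(); tipw=p+d*.0726
print("tip box",tb(tipw),"tcp",tb(p)); a=proj("top",tipw)[0];b=proj("scene",tipw)[0]
print("tip pred in crops",(a-[180,120])*4,(b-[165,130])*3.6)
X,e=tri(sc(130,367),tp(629,198)); print("knob end",tb(X),e)
X,e=tri(sc(155,362),tp(607,202)); print("knob mid",tb(X),e)
for s in(0,):
  print((proj("top",knob(0))-[180,120])*4,(proj("scene",knob(0))-[165,130])*3.6)
E
```

```text
tip box [-0.0101 -0.1885  0.1684] tcp [-0.0688 -0.1885  0.2111]
tip pred in crops [628.76965928 228.51962087] [132.01087984 305.65905613]
knob end [ 0.0193 -0.1992  0.144 ] 0.0017707852357407437
knob mid [ 0.0201 -0.1827  0.1437] 0.001925072900635527
[[613.77999105 198.21320932]] [[147.21124895 362.03768734]]
```

```bash
sed -i 's/-.188,FOOT/-.185,FOOT/' h.py; python3 - <<'E'
from h import *
d,E_=tool(36); tip=robot.tip_reach+.008
robot.line_to(knob(0)-d*(tip+.012),vel=.08)
hit=robot.line_to(knob(0)-d*(tip-.008),vel=.025,guard=3); t,p,f,w=obs()
s=(p-(knob(0)-d*tip))*1000
print(hit,round(t,2),s.round(1),"along",round(s@d,1),"F",f.round(1),"along",round(f@d,1))
E
```

```text
True 34.88 [ 1.2  0.2 -0.9] along 1.5 F [-0.9  0.1 -0.4] along -0.5
```

```bash
python3 - <<'E'
from h import *
d,E_=tool(36); tip=robot.tip_reach+.008
for s in (.004,.009,.014,.019,.024,.029,.033,.036):
    hit=robot.line_to(knob(s)-d*(tip-.001),vel=.04,guard=14); t,p,f,w=obs()
    print(s,hit,round(t,2),((p-knob(s)+d*(tip-.001))*1000).round(1),"F",f.round(1),"along",round(f@d,1))
    if hit: break
cv2.imwrite("pics/s11.png",cv2.resize(robot.grab_frame("scene")[130:290,165:375],None,fx=3.6,fy=3.6))
E
```

```text
0.004 False 35.13 [ 0.   0.1 -0.3] F [-0.2 -0.1  1. ] along -0.7
0.009 False 35.41 [ 0.   0.2 -0.3] F [-0.4  0.3 -0.2] along -0.2
0.014 False 35.68 [ 0.1  0.2 -0.2] F [-0.2  0.3  0.7] along -0.5
0.019 False 35.96 [ 0.1  0.1 -0.2] F [ 0.5  0.4 -0.5] along 0.8
0.024 False 36.23 [ 0.1  0.1 -0.2] F [ 0.1 -0.2  0.5] along -0.2
0.029 False 36.51 [ 0.   0.1 -0.3] F [-0.3 -0.3  0. ] along -0.3
0.033 False 36.76 [ 0.   0.1 -0.4] F [-0.2  0.2 -0.4] along 0.2
0.036 False 37.01 [ 0.   0.1 -0.2] F [ 0.3 -0.3  0.1] along 0.1
```

View pics/s11.png

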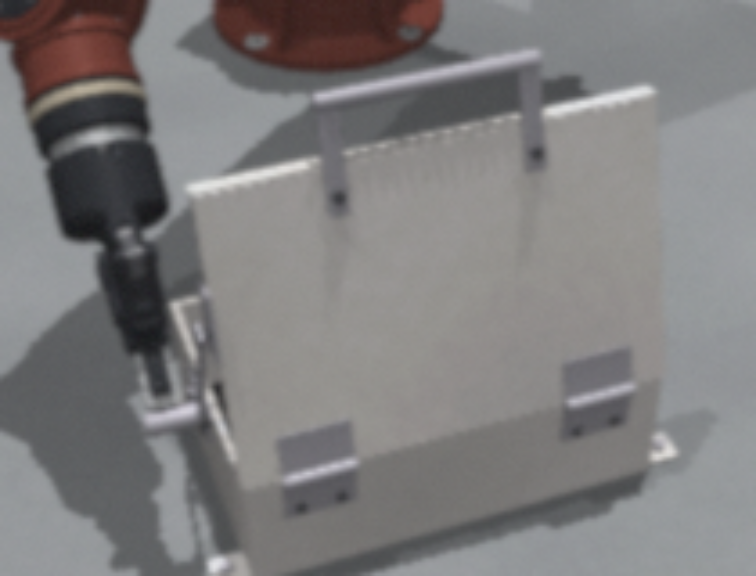

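```bash
python3 - <<'E'
from h import *
cv2.imwrite("pics/t11.png",cv2.resize(robot.grab_frame("top")[120:240,230:380],None,fx=5,fy=5))
print(obs())
E
```

```text
(37.1083, array([ 0.65947448, -0.16533106,  0.17127982]), array([-0.31352823,  0.17341973,  0.47310176]), -0.00033523792886478717)
```

View pics/t11.png

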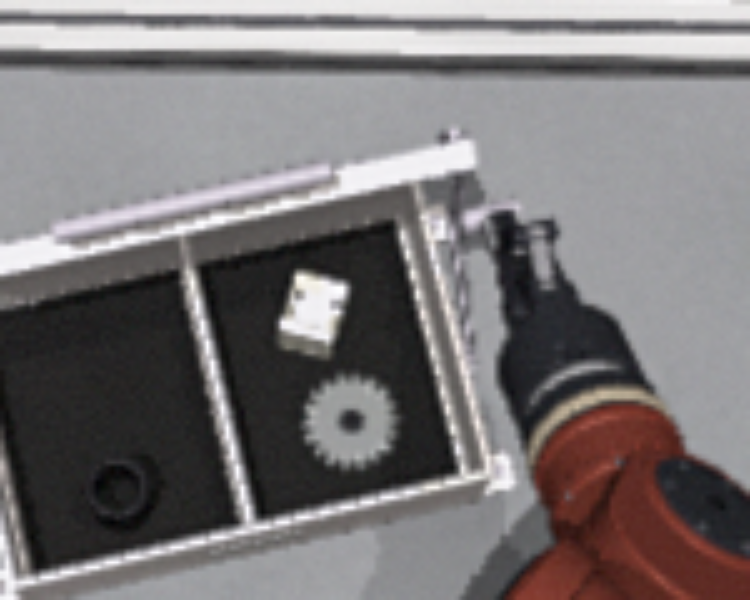

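```bash
python3 - <<'E'
from h import *
def tb(X): d=X[:2]-O; c,s=np.cos(TH),np.sin(TH); return np.array([c*d[0]+s*d[1],-s*d[0]+c*d[1],X[2]]).round(4)
tp=lambda x,y:(230+(x+.5)/5-.5,120+(y+.5)/5-.5); sc=lambda x,y:(165+(x+.5)/3.6-.5,130+(y+.5)/3.6-.5)
for s,t in((sc(172,416),tp(494,219)),(sc(150,421),tp(518,213)),(sc(197,410),tp(466,225))):
  X,e=tri(s,t); b=tb(X); print("knob",b,round(e,4), "arc r",np.hypot(b[0]-FOOT[0],b[2]-FOOT[1]).round(4),"ang",np.degrees(np.arctan2(b[2]-FOOT[1],b[0]-FOOT[0])).round(1))
# bar
X,e=tri(sc(428,76),tp(197,200)); b=tb(X); print("bar",b,e, "lid ang",np.arctan2(b[2]-.094,.1-b[0]), np.hypot(b[2]-.094,.1-b[0]))
lp=np.load("lock_p.npy"); print("lock bar",tb(lp-G))
d,E_=tool(36); p=obs()[1]; print("tip",tb(p+d*.0726), "target knob",tb(knob(.036)))
E
```

```text
knob [ 0.0487 -0.182   0.1206] 0.0008 arc r 0.0834 ang 42.7
knob [ 0.0488 -0.1967  0.1214] 0.0011 arc r 0.0841 ang 43.1
knob [ 0.0489 -0.1651  0.1204] 0.0 arc r 0.0834 ang 42.5
bar [ 0.0351 -0.0006  0.3308] 0.001441076462008644 lid ang 1.3032940550412087 0.24553258439563574
lock bar [5.490e-02 2.000e-04 3.424e-01]
tip [ 0.0444 -0.185   0.1286] target knob [ 0.05   -0.185   0.1244]
```

The stay has been pushed through. The knob is now at box (0.049, -0.182, 0.121), about 37 mm along, and the bar height puts the lid at about 1.30 rad, so the knee is near 2.2. I back off and look again.

```bash
python3 - <<'E'
from h import *
d,E_=tool(36); p=obs()[1]; D=np.degrees(TH)
robot.line_to(p-d*.05,vel=.1); robot.line_to(p-d*.09+[0,0,.07],vel=.25)
cv2.imwrite("pics/s12.png",cv2.resize(robot.grab_frame("scene")[130:290,165:375],None,fx=3.6,fy=3.6))
cv2.imwrite("pics/t12.png",cv2.resize(robot.grab_frame("top")[120:240,230:380],None,fx=5,fy=5))
print(obs()[0],robot.ik(bw(-.06,0,.44),[180,0,D+90]),robot.ik(bw(.035,0,.335+.054+.045),[180,0,D+90]))
E
```

```text
38.4 [-12.8089135    5.53029645  19.55654368 104.02624723   0.
  63.2109163 ] [ -9.009085    23.55744875  39.84764825 106.2901995    0.
  67.0107448 ]
```

View pics/s12.png

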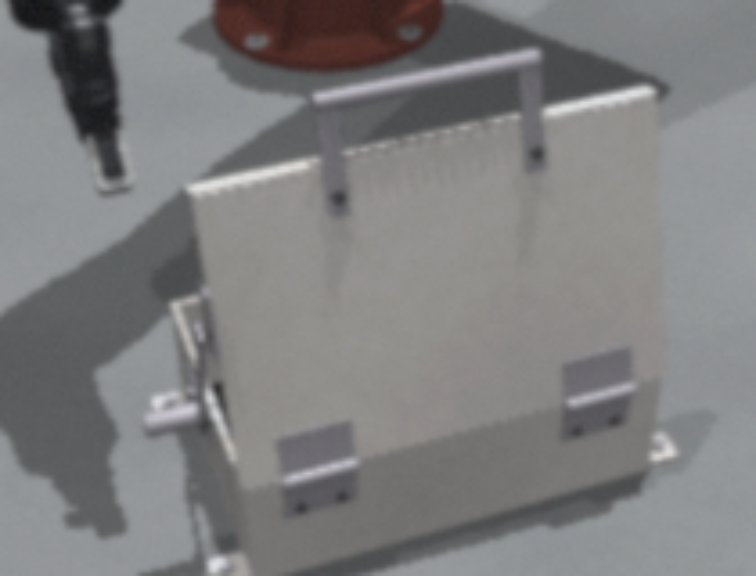

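View pics/t12.png

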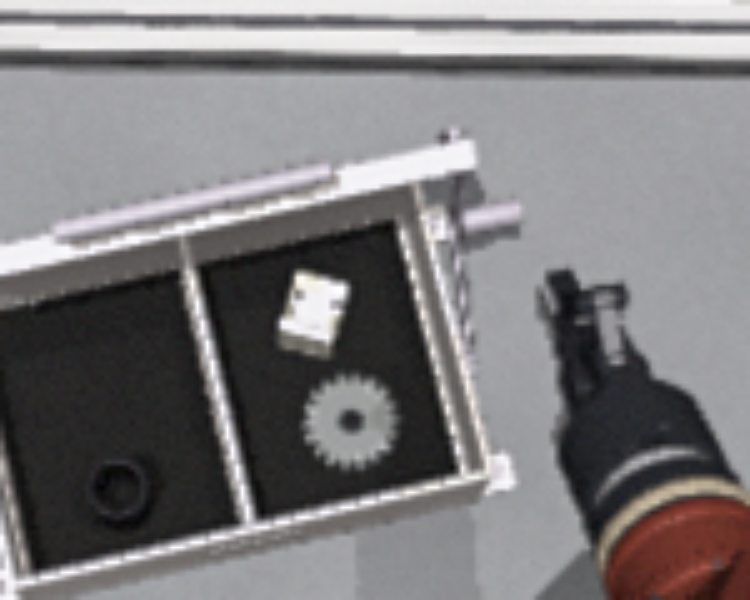

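The stay stays folded and the lid is still up: the bar is at scene crop (428,76), unchanged, with the knob at (172,416). Now I take the bar again and lower it.

```bash
python3 - <<'E'
from h import *
D=np.degrees(TH); Y=[180,0,D+90]
b=bw(.0355,0,.332)
robot.move_pose(bw(-.07,-.02,.43),Y); robot.set_gripper(.036)
robot.line_to(b+G+[0,0,.042],vel=.2)
hit=robot.line_to(b+G,vel=.08,guard=6); print(hit,obs())
cv2.imwrite("pics/s13.png",cv2.resize(robot.grab_frame("scene")[80:240,195:365],None,fx=3.7,fy=3.7))
E
```

```text
False (41.3333, array([0.66289415, 0.02611857, 0.38686766]), array([-1.3563645 , -0.89533223,  0.62706092]), 0.036031206353202755)
```

View pics/s13.png

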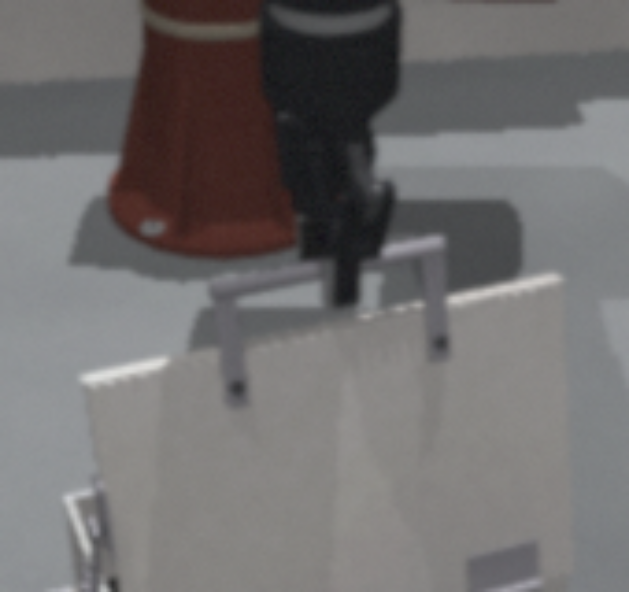

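```bash
python3 - <<'E'
from h import *
robot.set_gripper(0); t,p,f,w=obs(); print(round(t,2),p,f.round(1),round(w,4))
th0=1.29; off0=p-bar(th0)-G; print((off0*1000).round(1))
offe=-.001*XB+np.array([0,0,.001])
for th in (1.27,1.2,1.1,1.0,.9):
    a=th/th0; off=off0*a+offe*(1-a)
    hit=robot.line_to(bar(th)+G+off,vel=.07,guard=15)
    t,p,f,w=obs(); rad,tan=vecs(th)
    print(round(th,2),hit,round(t,2),((p-bar(th)-G)*1000).round(1),"F",f.round(1),"rad",round(f@rad,1),"tan",round(f@tan,1),round(w,4))
    if hit or abs(f@rad)>15: break
E
```

```text
41.73 [0.66317904 0.02622    0.38681351] [-1.3 -0.9  4.4] 0.0101
[ 0.3 -0.   3.6]
1.27 False 41.98 [ 0.3 -0.1  3.6] F [-0.1 -0.9  0.8] rad 0.9 tan -0.1 0.01
1.2 False 42.38 [ 0.3 -0.1  3.6] F [ 0.1 -1.6  2.6] rad 2.5 tan 0.7 0.0098
1.1 False 42.88 [-0.1 -0.2  3.5] F [-2.9 -3.8  5.1] rad 6.2 tan -1.1 0.0095
1.0 False 43.38 [ 0.1 -0.2  3.1] F [-3.2 -3.4  4.6] rad 6.0 tan -0.8 0.0097
0.9 False 43.88 [ 0.  -0.3  2.7] F [-2.4 -5.1  3.1] rad 4.7 tan -0.9 0.0097
```

Following smoothly; I continue.

```bash
python3 - <<'E'
from h import *
th0=1.29; off0=np.array([.0003,0,.0036]); offe=-.001*XB+np.array([0,0,.001])
for th in (.8,.7,.6,.5,.4,.3,.22,.15,.1,.07):
    a=th/th0; off=off0*a+offe*(1-a)
    hit=robot.line_to(bar(th)+G+off,vel=.07 if th>.2 else .04,guard=12)
    t,p,f,w=obs(); rad,tan=vecs(th)
    print(round(th,2),hit,round(t,2),((p-bar(th)-G)*1000).round(1),"F",f.round(1),"rad",round(f@rad,1),"tan",round(f@tan,1),round(w,4))
    if hit or abs(f@rad)>15 or f@tan>6: break
E
```

```text
0.8 False 44.38 [-0.  -0.4  2.2] F [-1.4 -4.5  0.9] rad 2.3 tan -1.2 0.0097
0.7 False 44.88 [-0.1 -0.4  1.7] F [ 1.  -5.5 -0.8] rad -0.2 tan -0.8 0.0097
0.6 False 45.38 [-0.1 -0.5  1.3] F [ 2.8 -4.9 -2.5] rad -2.7 tan -1.2 0.0095
0.5 False 45.88 [-0.1 -0.5  1. ] F [ 4.3 -5.2 -4. ] rad -4.5 tan -2.1 0.01
0.4 False 46.38 [-0.4 -0.6  0.9] F [ 2.2 -6.6 -1.8] rad -1.2 tan -1.4 0.0098
0.3 False 46.88 [-0.4 -0.5  0.6] F [ 3.7 -6.  -2.6] rad -2.8 tan -1.8 0.0095
0.22 False 47.31 [-0.8 -0.4 -0.1] F [ 4.1 -4.8 -1.7] rad -3.1 tan -1.0 0.0099
0.15 False 47.89 [-0.8 -0.5 -0.1] F [ 4.5 -6.3 -3.6] rad -3.4 tan -3.1 0.0099
0.1 False 48.35 [-0.7 -0.5  0. ] F [ 4.5 -5.8 -1.2] rad -3.0 tan -0.9 0.0096
0.07 False 48.68 [-0.8 -0.4 -0.2] F [ 5.8 -6.  -3.2] rad -4.4 tan -2.9 0.0098
```

```bash
python3 - <<'E'
from h import *
offe=-.001*XB
for th in np.arange(.06,-.05,-.008):
    hit=robot.line_to(bar(th)+G+offe,vel=.02,guard=5)
    t,p,f,w=obs(); rad,tan=vecs(th)
    print(round(th,3),hit,round(t,2),((p-bar(0)-G)*1000).round(1),"F",f.round(1),"rad",round(f@rad,1),"tan",round(f@tan,1))
    if f[2]>5: break
cv2.imwrite("pics/s14.png",cv2.resize(robot.grab_frame("scene")[155:300,195:365],None,fx=4,fy=4))
E
```

```text
0.06 False 49.01 [-0.3 -0.3 13.4] F [ 4.6 -5.2 -2.6] rad -3.4 tan -2.4
0.052 False 49.26 [-0.4 -0.3 11.5] F [ 4.3 -5.4 -3.3] rad -3.0 tan -3.2
0.044 False 49.51 [-0.4 -0.3  9.6] F [ 6.6 -6.5 -2.7] rad -5.0 tan -2.4
0.036 False 49.76 [-0.5 -0.3  7.7] F [ 4.9 -5.3 -1.4] rad -3.5 tan -1.3
0.028 False 50.01 [-0.6 -0.4  5.8] F [ 5.6 -4.9 -2.2] rad -4.3 tan -2.1
0.02 False 50.26 [-0.6 -0.4  3.9] F [ 5.1 -5.5 -2.7] rad -3.7 tan -2.6
0.012 False 50.51 [-0.6 -0.4  2. ] F [ 5.1 -5.3 -2. ] rad -3.7 tan -1.9
0.004 False 50.76 [-0.8 -0.3  1.2] F [-0.4 -3.5  8.7] rad 1.3 tan 8.7
```

View pics/s14.png

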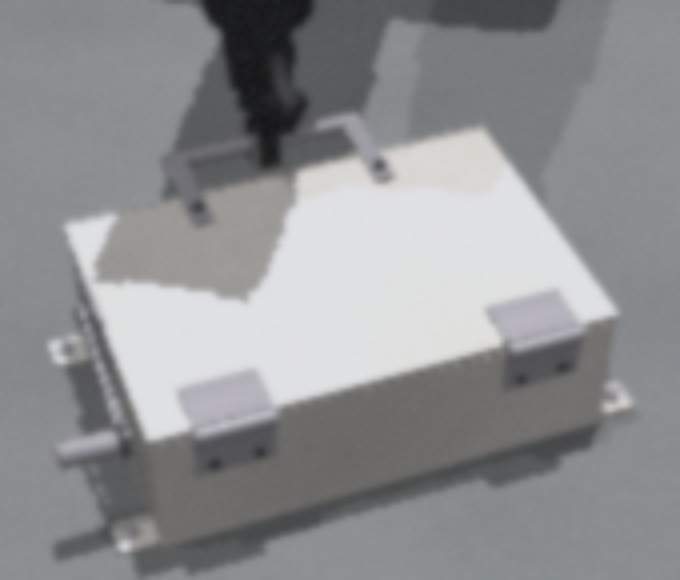

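The lid has seated (upward force steps from -2 to +8.7 N) and the picture matches the one taken before lifting. I release and retreat.

```bash
python3 - <<'E'
from h import *
t,p,f,w=obs()
robot.set_gripper(.032); print(obs()[2].round(1))
p=obs()[1]; robot.line_to(p+[0,0,.08],vel=.1)
D=np.degrees(TH)
robot.move_pose([.40,-.22,.30],[180,0,D+90])
a=robot.grab_frame("scene"); b=robot.grab_frame("top"); cv2.imwrite("pics/s15.png",a); cv2.imwrite("pics/t15.png",b)
a0=cv2.imread("pics/scene0.png"); b0=cv2.imread("pics/top0.png")
print(obs()[0],"lid region mean diff", cv2.absdiff(a,a0)[195:290,205:355].mean().round(2), cv2.absdiff(b,b0)[150:245,212:335].mean().round(2))
E
```

```text
[-0.7  0.4 -0.3]
53.1167 lid region mean diff 3.65 5.22
```

View pics/s15.png

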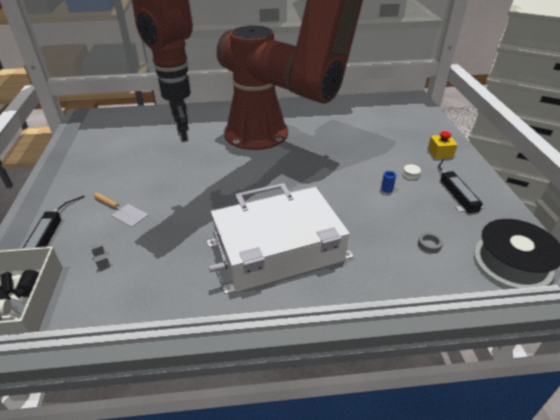

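View pics/t15.png

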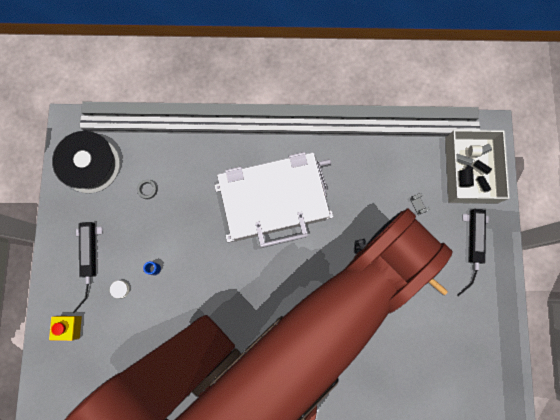

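The lid is shut: its corners, bar (scene (265,195), top (283,234)) and knob (scene (216,267)) sit as at the start. The other parts are unmoved and the arm touches nothing.

```bash
python3 - <<'E'
from plant import robot
print(robot.job_done(), robot.observe()["time"])
E
```

```text
the job is handed in; nothing more can be done
the job is handed in; nothing more can be done
```

The job is done and handed in after about 53 s of the 72 s allowed.

**Opening the lid:** I raised the lid by its bar until it met its end stop, at about 6 N above its own weight. Easing back locked the stay about 0.02 rad lower, and the lid stood open on its own after I let go.

**Stowing the sleeve:** I set the black sleeve down in the left bay, 48 mm in front of its middle, under a 3 N contact guard. The pictures afterwards show it upright.

**Folding the stay:** I pushed the knob about 36 mm. The pictures put the knee near 2.2 rad, and the lid stayed up after I backed off.

**Closing the lid:** I lowered the lid by its bar until it seated; the force stepped from -2 to +8.7 N. I then released it and backed away.

**Last checks:** The final pictures show lid, bar and knob where they started. The blue look-alike, collar, pulley and clevis are unmoved. The arm hides part of the scraper in the top view, but the scene view shows it in place. With the lid shut, the gear, bracket and sleeve can't be seen; they were in place in the last picture before closing.

**Disagreements:**
- **Knob push:** the force sensor read almost nothing between steps, not the 5–8 N expected, so the fold is confirmed by the pictures only.
- **Lift:** my lifting arc was slightly off, so the bar slid about 7 mm in the pads, with sideways loads of up to about 11 N.

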